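Put the stray socket away in the sprung tray

ROBOT

A 7-joint arm with a two-finger parallel gripper is mounted at the origin on the work surface. World frame = base frame: x ahead of the robot, y to its left, z up, the work surface at z = 0. Lengths are in m, angles in rad, forces in N, time in s.
With the tool pointing down it reaches from about 0.4 to 0.9 m from the base axis. Payload 5.5 kg.
Tool frame: the origin (TCP) lies on the front face of the gripper's body, between the roots of the fingers; the fingertips stand 73 mm ahead of it and the grasp point (between the pads) lies 54 mm ahead of it; z points along the fingers, y is the line along which they close (so a half turn about z gives the same grasp; the last joint's range is limited). The gripper opens to 85 mm and grips with 20 to 120 N. Pads are 22 mm wide; open, the fingers measure 114 mm over their backs; the gripper's body (76 mm by 85 mm) begins 54 mm behind the grasp point. The pads swing forward as they close: fully open they stand 13 mm farther back than shut.
Start: joints at [1.612, 0.501, -0.427, 1.55, 0.221, 1.138, -0.21], TCP at [0.143, -0.634, 0.304] pointing down, gripper open.
Joint ranges: [-2.88, 2.88], [-0.31, 2.03], [-1.54, 1.56], [0.2, 2.42], [-1.41, 4.55], [0.19, 2.02], [-2.57, 2.57]. Speed limits (rad/s): [2.57, 2.57, 3.14, 3.14, 3.14, 3.14, 3.14].

INTERFACE

Orientations are given as a unit quaternion [w, x, y, z].
In Python, from rig import monitor, camera, ticket gives the robot as it stands. The module is installed in compiled form; this text tells all that it offers.
- The arm moves only by the tool carry_out, never from a script. Its argument "series" is a list that holds one entry, the list of rows, each a list of 7 numbers: the turn, a rotation vector about the tool's x, y, z in units of pi rad (1.0 is pi rad), then the shift along the tool's x, y, z in units of 0.75 m (1.0 is 0.75 m), then the closure, from 0 (fully open) to 1 (shut). In form: [[[ax, ay, az, tx, ty, tz, claw], ...]]. A call has 1 to 8 rows; each row is the pose to reach, as a shift and turn from the pose commanded when the call began, along the tool's axes at that moment, turning the shorter way round; what a row does not reach only later rows make up. A row lasts 1/8 s, in which the tool goes at most 62.5 mm and 10.7 degrees, less where a joint would pass 70% of its speed; a pose out of reach is approached as far as the arm can. A call with a number of a shift or a turn outside -1 to 1 is refused whole. A call with a gripper value outside its range is refused whole. The fingers move at their own pace and stop on an object; the grip force is fixed at half the most. Time passes only in rows, so rows that repeat a pose let the fingers close. It gives the time, the measured TCP pose, the force, the opening and the grip force at its end, in the units of the state.
- monitor.get_obs(): the state, without advancing time (a new reading comes with each control period).
- camera(name): name is "scene" or "top"; returns a dict with "pixels" (384x512x3 uint8, red, green, blue), "camera_matrix" (3x3 intrinsics, pixels), "k1" (the pictures are not rectified: a ray, as slopes to the right and down, at radius r is drawn at 1 + k1 r^2 times it, then the intrinsics apply), "xyz" and "rotation" of the camera in the world. Camera axes: x right, y up, looking along -z (the intrinsics and any distortion apply to the point x, -y, -z); pixel columns grow to the right and rows downward; lengths in m; the calibration is good to about 2 mm. A picture is of the moment at which its call begins. There is no depth.
- ticket.job_done(): hands the job in; it is judged then, once.
The state is a dict: "clock": time; "joints": joint angles; "qd": joint speeds; "tau": joint torques, N m; "ee_pos": TCP position; "ee_rot": TCP orientation; "contact_force": force on the tool from outside, world axes, zero at the start; "ft_torque": the same for the moment, N m; "finger_gap": opening from 0.0 (shut) to 1.0 (fully open); "finger_force": force on a finger pad.
Only numpy, scipy, OpenCV 4.12 (cv2) and the standard library are available. Lean on these libraries where they do the work, as an engineer would, in place of code of your own. Each camera call takes 0.05 s, during which the arm holds its last target. There are 200 camera calls.

TASK

Press the release key on top of the grey tray unit so that its tray pops out, put the loose steel wrench socket into the tray, let go of it, and then gently push the tray home until it clicks and stays shut by itself. Do not force the tray or the unit, and leave the other things on the bench where they are.

Things in the scene. Friction and masses are not known exactly. Their poses are not given: they have to be found in the camera images.
- unit: Low grey metal box fixed to the bench, 200 x 200 mm in plan, 75 mm high, open in front where the tray slides out along its -x. Origin: centre of its underside. x points from front to rear (the front faces the robot at yaw 0), y to the left seen from the robot, z up. Robot forces above about 16 N on the box, key or tray count as forcing it.
- tray (a joint): How far the tray is out, m: 0 = home (latched), 0.090 = popped out fully, negative = pushed past home. A spring drives it out (6 N at home, 3 N fully out). It latches only when pushed past home by 2 to 20 mm (unseen, differs each time); 1 mm later it meets a stiff bumper (about 10 N per mm), where alone the push climbs above 11 N. Let go, a latched tray returns to 0; else it pops out.
- tray_face (a point): Centre of the flat front of the tray, a plain aluminium block 178 mm wide (y), 54 mm high, 30 mm thick, at heights 11 to 65 mm above the bench; at home it stands 26 mm proud of the box. The point is on the front surface, 38 mm above the bench, and moves with the tray. Axes as the unit's; push along +x.
- tray_pocket (a point): Centre of the floor of the tray's open-topped compartment, 14 mm above the bench, 67 mm behind tray_face; moves with the tray, axes as the unit's. The compartment is 74 mm long (x) and 164 mm wide (y); side and rear walls rise 31 mm above its floor, the front block 51 mm. Popped out, all of it is clear of the box.
- release (a joint): Travel of the release key, m: 0 = up, 0.016 = fully down. Sprung: 2 N to start, 4 N at 6 mm, 7.7 N fully down; at about 6 mm the tray is let go. As the tray is pushed in, its bar rides up the latch's ramp in the last 25 mm before home (push 7 to 10 N, then 5.5 to 7.5 N) and holds the key 6 mm down; at the click the key springs up to 0.
- release_top (a point): Centre of the top of the release key, a black plastic rectangular key 36 mm (x) by 60 mm (y), on top of the unit left of centre; its top is 94 mm above the bench, 19 mm above the box; pressed straight down.
- socket: Steel wrench socket, a stepped solid of revolution standing upright with a square drive hole in its top: 34 mm in diameter up to 20 mm, tapering to 27 mm from 25 mm up to its top at 42 mm. About 0.13 kg. Origin: centre of its underside, z up.
- padlock: Brass padlock standing on the bench, 44 x 22 x 70 mm; a bystander. Origin: centre of its underside.
- tin: Round flat aluminium tin, 57 mm in diameter, 28 mm high; a bystander. Origin: centre of its underside.
- spray_can: Spray can, 60 mm in diameter, 190 mm high; a bystander. Origin: centre of its underside.
- screw_jar: Glass jar, 68 mm in diameter, 80 mm high; a bystander. Origin: centre of its underside.
- screwdriver: Screwdriver with a red handle, about 200 mm long, lying on the bench; a bystander. Origin: near its middle.
- tape_measure: Tape measure, 70 x 36 x 66 mm; a bystander. Origin: centre of its underside.
- twine: Spool of twine, 72 mm in diameter, 70 mm high; a bystander. Origin: centre of its underside.
There are look-alikes about, which are no part of the job. What is shaped like the socket but purple is not meant.

How it is judged:
By the outcome, as a careful person would: the job done as asked, in the order asked, and still so for the second after the job is handed in, with the robot touching nothing.
It also fails if it takes over 62 s, if anything falls off the work surface, if the arm or the gripper's body presses on something with over 40 N, if the wrist force passes 120 N, or if a joint passes its speed limit or range.

## Working session

There is one attempt and no reset: what is moved stays moved. The work goes in short steps, Python scripts to look and compute and a tool call to move; the robot and the scene stay as the last step left them, time stands still between calls to the robot, and variables do not carry over. Pictures are saved under pics/ and viewed, at most 10 in all, crops included, and the job is handed in when it is done.

Besides the shell and the picture viewer there is one more tool, called as name(argument=value, ...), one argument or row to a line, values as JSON. carry_out: Moves the arm, as the interface text tells. Shifts and turns lie within -1 to 1; 1 stands for 0.75 m of shift or pi rad of turn. Its arguments: {"type":"object","properties":{"series":{"type":"array"}},"required":["series"]}

```bash
mkdir -p pics
cat > h.py <<'E'
import numpy as np,cv2
from scipy.spatial.transform import Rotation as R
from rig import monitor,camera,ticket
def snap(n,f):
    c=camera(n); cv2.imwrite(f'pics/{f}.png',cv2.cvtColor(c['pixels'],cv2.COLOR_RGB2BGR)); return c
def rays(c,uv):
    K=np.array(c['camera_matrix'],float)
    p=cv2.undistortPoints(np.array(uv,float).reshape(-1,1,2),K,np.array([c['k1'],0,0,0,0.]))[:,0]
    d=np.c_[p[:,0],-p[:,1],-np.ones(len(p))]
    return np.array(c['xyz']),d@np.array(c['rotation']).T
def onz(c,uv,z):
    o,d=rays(c,uv); return o+d*((z-o[2])/d[:,2])[:,None]
def proj(c,P):
    q=(np.atleast_2d(P)-c['xyz'])@np.array(c['rotation']); s=np.c_[q[:,0]/-q[:,2],-q[:,1]/-q[:,2]]
    s=s*(1+c['k1']*(s**2).sum(1,keepdims=True)); K=np.array(c['camera_matrix']); return s@K[:2,:2].T+K[:2,2]
E
python3 - <<'E'
from h import *
import pickle
a=snap('scene','s1');b=snap('top','t1')
pickle.dump((a,b),open('c1.pkl','wb'))
for c in(a,b):print(c['xyz'],np.round(c['rotation'],3),c['camera_matrix'],c['k1'])
o=monitor.get_obs();print({k:np.round(v,4) for k,v in o.items()})
im=np.hstack([cv2.imread('pics/s1.png'),cv2.imread('pics/t1.png')])
E
```

```text
[1.35495356 0.80293501 0.87904395] [0.326 0.165 0.438 0.821] [[493.5749099    0.         257.17478737]
 [  0.         493.5749099  198.61025426]
 [  0.           0.           1.        ]] 0.06777243915569389
[ 0.50069005 -0.07283306  1.29572887] [-0.707 -0.018  0.008  0.707] [[392.61371206   0.         256.2270117 ]
 [  0.         392.61371206 191.65094781]
 [  0.           0.           1.        ]] 0.0476304950670493
{'clock': np.float64(0.1), 'joints': array([ 1.6122,  0.5018, -0.4268,  1.5513,  0.2208,  1.1383, -0.2103]), 'qd': array([ 0.0021, -0.0028,  0.0002, -0.0018, -0.0004,  0.0003, -0.0006]), 'tau': array([-1.10000e-02, -5.70816e+01, -5.83840e+00, -2.81752e+01,
        1.05000e-02,  5.50000e-03, -0.00000e+00]), 'ee_pos': array([ 0.1428, -0.6336,  0.303 ]), 'ee_rot': array([-9.000e-04,  9.939e-01,  1.107e-01, -1.000e-04]), 'contact_force': array([ 0.1933,  0.1906, -0.3295]), 'ft_torque': array([-0.0097, -0.0279, -0.0542]), 'finger_force': np.float64(0.0), 'finger_gap': np.float64(1.0)}
```

View pics/s1.png

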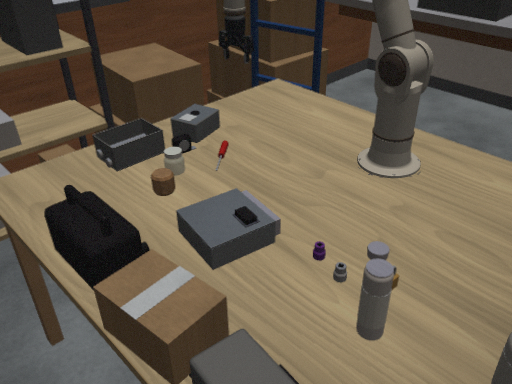

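View pics/t1.png

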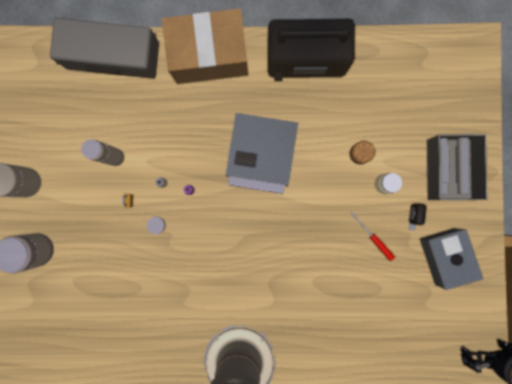

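The top view shows the unit at about (262,152) with its key at (245,159). There are two socket-shaped candidates. One is grey, at top (161,182) and scene (340,272). The other is purple, at top (188,189) and scene (319,250). The grey one fits "steel", and I'll confirm it in a crop.

```bash
sed -i "s/np.array(c\['rotation'\])/rot(c)/g" h.py; sed -i "4i def rot(c): return R.from_quat(c['rotation'],scalar_first=True).as_matrix()" h.py
python3 - <<'E'
from h import *
import pickle
a,b=pickle.load(open('c1.pkl','rb'))
for n,c,(x0,y0,x1,y1) in(('top',b,(140,100,305,205)),('scene',a,(295,230,405,300))):
    hsv=cv2.cvtColor(c['pixels'],cv2.COLOR_RGB2HSV)
    # wood is orange saturated hue ~10-25
    m=((hsv[...,1]<95)|(hsv[...,0]>90)|(hsv[...,2]<60)).astype(np.uint8)
    s=np.zeros_like(m); s[y0:y1,x0:x1]=m[y0:y1,x0:x1]
    cs,_=cv2.findContours(s,cv2.RETR_EXTERNAL,cv2.CHAIN_APPROX_NONE)
    for k in cs:
        if cv2.contourArea(k)>15:
            r=cv2.minAreaRect(k); M=cv2.moments(k)
            print(n,cv2.contourArea(k),np.round(r[0],1),np.round(r[1],1),round(r[2],1),np.round((M['m10']/M['m00'],M['m01']/M['m00']),1),cv2.boundingRect(k),np.median(c['pixels'][y0:y1,x0:x1][cv2.drawContours(np.zeros_like(m),[k],-1,1,-1)[y0:y1,x0:x1]>0],0))
t=cv2.cvtColor(b['pixels'],cv2.COLOR_RGB2BGR);s=cv2.cvtColor(a['pixels'],cv2.COLOR_RGB2BGR)
A=cv2.resize(t[100:205,140:305],None,fx=4.8,fy=4.8,interpolation=2)
B=cv2.resize(s[235:290,300:360],None,fx=5,fy=5,interpolation=2)
C=cv2.resize(t[170:200,145:205],(300,150),interpolation=2)
o=np.zeros((600,792,3),np.uint8);o[:504,:792]=A[:504,:792]
o[325:600,:300]=B; o[:150,:300]=C
cv2.imwrite('pics/crop1.png',o)
print(proj(b,[[.5,0,0],[.6,.2,0]]), onz(b,[[245,159]],.094))
E
```

```text
top 112.0 [188.  189.5] [11. 12.] 90.0 [188.1 189.4] (182, 184, 13, 12) [129.5  95.  117.5]
top 111.5 [160.5 181.5] [13. 11.] 0.0 [160.3 181.9] (154, 176, 14, 12) [123.5 114.  105.5]
top 4808.5 [260.7 153.2] [66.8 75.5] 9.1 [260.8 152.8] (224, 112, 76, 83) [105. 108. 114.]
scene 7521.0 [349.5 264.5] [109.  69.] -0.0 [349.5 264.5] (295, 230, 110, 70) [151. 133. 103.]
[[239.73555317 205.92437699]
 [179.36062933 175.75860682]] [[ 0.64412401 -0.02135261  0.094     ]]
```

View pics/crop1.png

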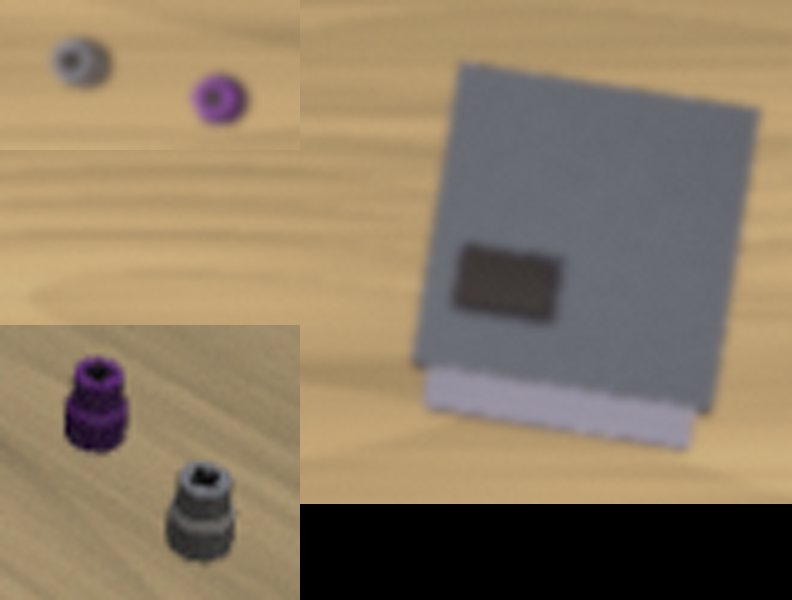

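The crop confirms it: the left one, top (160,182) and scene (341,265), is bare grey steel with a dark drive hole, and the right one is purple. Next I'll work out the positions.

```bash
cat >> h.py <<'E'
def q(yaw): # tool down, tool x at yaw
    return R.from_euler('z',yaw)*R.from_euler('x',np.pi)
def delta(p,yaw):
    o=monitor.get_obs(); Rc=R.from_quat(o['ee_rot'],scalar_first=True)
    t=Rc.inv().apply(np.array(p)-o['ee_pos'])/.75; r=(Rc.inv()*q(yaw)).as_rotvec()/np.pi
    print('turn',np.round(r,4),'shift',np.round(t,4),'mm',np.round(t*750,1),'pos',np.round(o['ee_pos'],4),'F',np.round(o['contact_force'],1),'t',o['clock'],'gap',round(float(o['finger_gap']),3))
E
python3 - <<'E'
from h import *
import pickle
a,b=pickle.load(open('c1.pkl','rb'))
f=lambda L:(np.array(L)+.5)/4.8-.5+[140,100]
box=onz(b,f([[460,62],[760,107],[710,412],[414,363]]),.075)
key=onz(b,f([[462,243],[564,257],[554,322],[452,308]]),.094)
print(box.round(4),key.round(4))
for Q in(box,key):
    x=(Q[0]+Q[1]-Q[2]-Q[3])/2;y=(Q[0]+Q[3]-Q[1]-Q[2])/2
    print('c',Q.mean(0).round(4),'len',np.hypot(*x[:2]),np.hypot(*y[:2]),'yaw',np.degrees(np.arctan2(x[1],x[0])),np.degrees(np.arctan2(-y[0],y[1])))
print('sock top',onz(b,[[158.6,182.0]],.042),onz(a,[[340.6,265.0]],.042))
delta([.644,-.021,.25],np.radians(-9))
E
```

```text
[[ 0.7923  0.0094  0.075 ]
 [ 0.762  -0.1858  0.075 ]
 [ 0.5636 -0.1528  0.075 ]
 [ 0.5957  0.0392  0.075 ]] [[ 0.6712  0.0068  0.094 ]
 [ 0.6621 -0.0586  0.094 ]
 [ 0.6204 -0.0521  0.094 ]
 [ 0.6295  0.0132  0.094 ]]
c [ 0.6784 -0.0725  0.075 ] len 0.19997347123204093 0.19611006755737037 yaw -9.028036229341495 -9.152829399643828
c [ 0.6458 -0.0227  0.094 ] len 0.042202778760314294 0.06594941618113269 yaw -8.718455172360928 -7.9534865795139735
sock top [[0.57682335 0.25739973 0.042     ]] [[0.57668989 0.25532691 0.042     ]]
turn [-6.000e-04  1.000e-04  1.206e-01] shift [ 0.8315 -0.6497  0.0718] mm [ 623.6 -487.2   53.9] pos [ 0.1428 -0.6336  0.303 ] F [ 0.2  0.2 -0.3] t 0.1 gap 1.0
```

carry_out(
  series=[
    [[0,0,0.12,0.83,-0.65,0.04,1],[0,0,0.12,0.83,-0.65,0.04,1],[0,0,0.12,0.83,-0.65,0.04,1],[0,0,0.12,0.83,-0.65,0.04,1],[0,0,0.12,0.83,-0.65,0.04,1],[0,0,0.12,0.83,-0.65,0.04,1],[0,0,0.12,0.83,-0.65,0.04,1],[0,0,0.12,0.83,-0.65,0.04,1]],
  ],
)

```text
clock: 1.1
ee_pos: [0.4597, -0.2454, 0.2848]
ee_rot: [0.0, 0.997, -0.078, -0.0]
contact_force: [0.9, -0.5, 0.2]
finger_gap: -0.007
finger_force: 0.0
```

```bash
python3 -c "
from h import *
delta([.646,-.023,.2],np.radians(-9))"
```

```text
turn [0.0001 0.     0.0005] shift [ 0.1994 -0.3315  0.113 ] mm [ 149.6 -248.6   84.7] pos [ 0.4597 -0.2454  0.2848] F [ 0.9 -0.5  0.2] t 1.1 gap -0.007
```

carry_out(
  series=[
    [[0,0,0,0.2,-0.332,0.06,1],[0,0,0,0.2,-0.332,0.06,1],[0,0,0,0.2,-0.332,0.06,1],[0,0,0,0.2,-0.332,0.06,1],[0,0,0,0.2,-0.332,0.11,1],[0,0,0,0.2,-0.332,0.113,1],[0,0,0,0.2,-0.332,0.113,1]],
  ],
)

```text
clock: 1.98
ee_pos: [0.6451, -0.0246, 0.1993]
ee_rot: [0.0, 0.997, -0.077, -0.001]
contact_force: [-0.3, -1.1, 0.4]
finger_gap: -0.002
finger_force: 0.0
```

```bash
python3 -c "
from h import *
delta([.646,-.023,.172],np.radians(-9))"
```

```text
turn [0.0002 0.0006 0.0007] shift [ 0.0009 -0.0023  0.0364] mm [ 0.7 -1.7 27.3] pos [ 0.6451 -0.0246  0.1993] F [-0.3 -1.1  0.4] t 1.975 gap -0.002
```

carry_out(
  series=[
    [[0,0,0,0.001,-0.002,0.02,1],[0,0,0,0.001,-0.002,0.038,1],[0,0,0,0.001,-0.002,0.043,1],[0,0,0,0.001,-0.002,0.047,1],[0,0,0,0.001,-0.002,0.05,1],[0,0,0,0.001,-0.002,0.053,1],[0,0,0,0.001,-0.002,0.053,1]],
  ],
)

```text
clock: 2.85
ee_pos: [0.6468, -0.0232, 0.1607]
ee_rot: [0.0, 0.997, -0.078, 0.0]
contact_force: [-1.7, -2.1, 3.2]
finger_gap: -0.006
finger_force: 1.7
```

carry_out(
  series=[
    [[0,0,0,0,0,0.002,1],[0,0,0,0,0,0.004,1],[0,0,0,0,0,0.005,1],[0,0,0,0,0,0.005,1]],
  ],
)

```text
clock: 3.35
ee_pos: [0.6469, -0.0231, 0.1569]
ee_rot: [0.0, 0.997, -0.078, 0.0]
contact_force: [-0.0, -3.2, 4.5]
finger_gap: -0.001
finger_force: 2.3
```

```bash
python3 -c "
from h import *
c=snap('scene','s2')
im=cv2.imread('pics/s2.png')[160:300,160:300];cv2.imwrite('pics/s2c.png',cv2.resize(im,None,fx=4,fy=4))
delta([.646,-.023,.22],np.radians(-9))"
```

```text
turn [ 0.0001 -0.0002  0.0006] shift [-0.0011  0.0001 -0.0841] mm [ -0.9   0.1 -63.1] pos [ 0.6469 -0.023   0.1569] F [-0.7 -3.   5.1] t 3.4 gap 0.0
```

View pics/s2c.png

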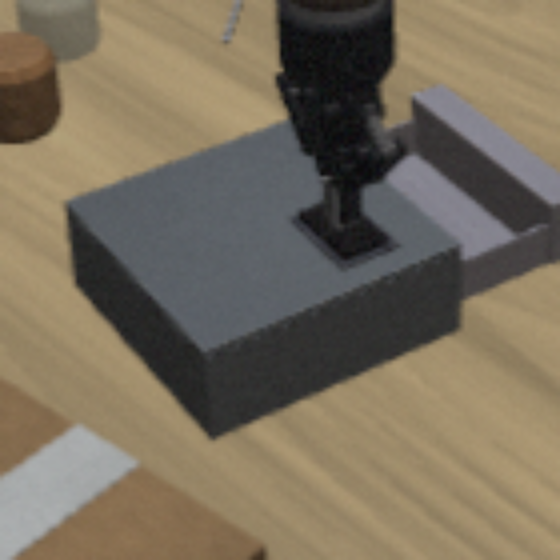

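The scene view shows the tray fully out, to the right of the box in the crop at about (480,200). Next I'll lift and go to the socket.

carry_out(
  series=[
    [[0,0,0,0,0,-0.06,1],[0,0,0,0,0,-0.1,0.3],[0,0,0,-0.04,-0.08,-0.1,0.3],[0,0,0,-0.08,-0.16,-0.1,0.3],[0,0,0,-0.11,-0.23,-0.1,0.3],[0,0,0,-0.13,-0.31,-0.1,0.3],[0,0,0,-0.148,-0.353,-0.1,0.3],[0,0,0,-0.148,-0.353,-0.1,0.3]],
  ],
)

```text
clock: 4.4
ee_pos: [0.5749, 0.2621, 0.2315]
ee_rot: [-0.002, 0.997, -0.073, -0.001]
contact_force: [0.7, -1.5, -0.2]
finger_gap: 0.696
finger_force: 0.0
```

```bash
python3 -c "
from h import *
delta([.5768,.2565,.078],np.radians(-9))"
```

```text
turn [-0.0012  0.0007  0.0033] shift [0.0041 0.0078 0.2046] mm [  3.    5.8 153.5] pos [0.5749 0.2621 0.2315] F [ 0.7 -1.5 -0.2] t 4.4 gap 0.696
```

carry_out(
  series=[
    [[0,0,0.001,0.004,0.007,0.05,0.3],[0,0,0.001,0.004,0.007,0.1,0.3],[0,0,0.001,0.004,0.007,0.11,0.3],[0,0,0.001,0.004,0.007,0.11,0.3]],
  ],
)

```text
clock: 4.9
ee_pos: [0.58, 0.25, 0.1491]
ee_rot: [0.0, 0.997, -0.079, -0.0]
contact_force: [0.3, -0.0, 0.9]
finger_gap: 0.701
finger_force: 0.0
```

```bash
python3 -c "
from h import *
delta([.5768,.2565,.078],np.radians(-9))
c=snap('scene','s3');x=onz(c,[[340.6,265.0]],.042);print(x)
im=cv2.imread('pics/s3.png')[190:300,280:410];cv2.imwrite('pics/s3c.png',cv2.resize(im,None,fx=5,fy=5))"
```

```text
turn [ 0.      0.0002 -0.0005] shift [-0.0055 -0.0079  0.0948] mm [-4.2 -5.9 71.1] pos [0.58   0.25   0.1491] F [ 0.3 -0.   0.9] t 4.9 gap 0.701
[[0.57668989 0.25532691 0.042     ]]
```

View pics/s3c.png

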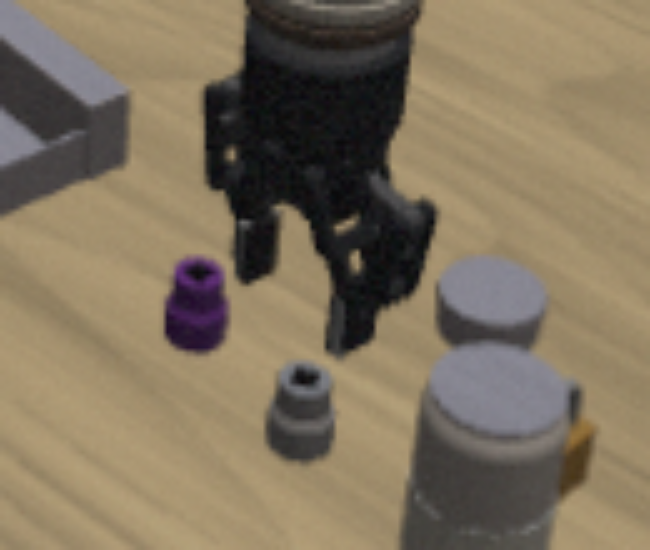

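The gripper is open above the grey socket, crop (300,410), and clear of the purple one at (195,305). I'll descend in line.

carry_out(
  series=[
    [[0,0,0,-0.005,-0.007,0.02,0.3],[0,0,0,-0.005,-0.007,0.05,0.3],[0,0,0,-0.005,-0.007,0.075,0.3],[0,0,0,-0.005,-0.007,0.09,0.3],[0,0,0,-0.005,-0.007,0.094,0.3],[0,0,0,-0.005,-0.007,0.094,0.3]],
  ],
)

```text
clock: 5.7
ee_pos: [0.5773, 0.2562, 0.0789]
ee_rot: [-0.0, 0.997, -0.079, 0.0]
contact_force: [-1.0, -0.1, 0.2]
finger_gap: 0.7
finger_force: 0.0
```

```bash
python3 -c "
from h import *
delta([.5768,.2565,.078],np.radians(-9))"
```

```text
turn [-0.0001 -0.0001 -0.0004] shift [-0.0007 -0.0002  0.0011] mm [-0.6 -0.2  0.9] pos [0.5773 0.2562 0.0789] F [-1.  -0.1  0.2] t 5.7 gap 0.7
```

Close, let the fingers settle, then lift a little.

carry_out(
  series=[
    [[0,0,0,0,0,0,1],[0,0,0,0,0,0,1],[0,0,0,0,0,0,1],[0,0,0,0,0,0,1],[0,0,0,0,0,-0.02,1],[0,0,0,0,0,-0.08,1],[0,0,0,0,0,-0.16,1],[0,0,0,0,0,-0.2,1]],
  ],
)

```text
clock: 6.7
ee_pos: [0.5781, 0.2568, 0.2329]
ee_rot: [-0.001, 0.997, -0.079, 0.002]
contact_force: [0.7, 0.6, -0.7]
finger_gap: 0.369
finger_force: 59.9
```

Run:
```python
from h import *
c=snap('top','t4');s=snap('scene','s4')
t=cv2.imread('pics/t4.png')[90:260,130:310]; s=cv2.imread('pics/s4.png')[130:300,260:440]
cv2.imwrite('pics/s4c.png',cv2.resize(np.hstack([t,s]),(794,375)))
ux=np.array([np.cos(-np.pi/20),np.sin(-np.pi/20)])
C=np.array([.6784,-.0725])
for d in(-.1-.026-.09,-.1-.026-.09+.067): print(C+ux*d)
p=C+ux*(-.149)
delta([*p,.25],np.radians(-9)); delta([*p,.093],np.radians(-9))
```

```text
[ 0.46505932 -0.03871016]
[ 0.53123444 -0.04919126]
turn [-0.0013 -0.0022 -0.0004] shift [ 0.0016  0.4135 -0.0232] mm [  1.2 310.2 -17.4] pos [0.5791 0.2573 0.2339] F [-0.3  0.6 -2.5] t 6.8 gap 0.366
turn [-0.0013 -0.0022 -0.0004] shift [1.000e-04 4.144e-01 1.861e-01] mm [1.000e-01 3.108e+02 1.396e+02] pos [0.5791 0.2573 0.2339] F [-0.3  0.6 -2.5] t 6.8 gap 0.366
```

View pics/s4c.png

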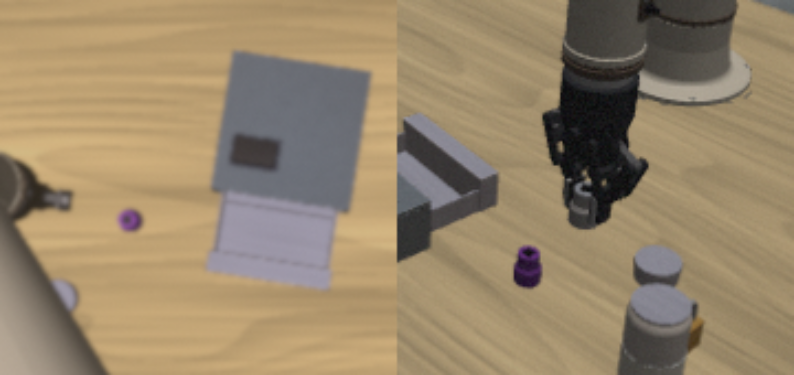

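The left panel shows the tray compartment at crop (277,229), which is top pixel (255.6,194) and matches the prediction. The right panel shows the steel socket held at (582,205) and the purple one untouched.

carry_out(
  series=[
    [[0,0,0,0,0.08,-0.02,1],[0,0,0,0,0.16,-0.02,1],[0,0,0,0,0.24,-0.02,1],[0,0,0,0,0.32,-0.02,1],[0,0,0,0,0.39,-0.02,1],[0,0,0,0,0.414,0,1],[0,0,0,0,0.414,0.07,1],[0,0,0,0,0.414,0.07,1]],
  ],
)

```text
clock: 7.8
ee_pos: [0.5243, -0.0499, 0.1721]
ee_rot: [-0.001, 0.997, -0.079, -0.005]
contact_force: [-0.8, 0.4, -1.9]
finger_gap: 0.367
finger_force: 60.2
```

```bash
python3 -c "
from h import *
delta([.5312,-.0492,.0945],np.radians(-9))"
```

```text
turn [-0.0001  0.0033 -0.0001] shift [ 0.01   -0.0023  0.1033] mm [ 7.5 -1.7 77.5] pos [ 0.5243 -0.0499  0.1721] F [-0.8  0.4 -1.9] t 7.8 gap 0.367
```

carry_out(
  series=[
    [[0,0,0,0.005,-0.001,0,1],[0,0,0,0.005,-0.001,0.02,1],[0,0,0,0.005,-0.001,0.03,1],[0,0,0,0.005,-0.001,0.03,1]],
  ],
)

```text
clock: 8.3
ee_pos: [0.5316, -0.0503, 0.1532]
ee_rot: [0.0, 0.997, -0.079, -0.001]
contact_force: [0.1, 0.3, -1.5]
finger_gap: 0.365
finger_force: 60.3
```

```bash
python3 -c "
from h import *
delta([.5312,-.0492,.0945],np.radians(-9))"
```

```text
turn [ 0.      0.0004 -0.0003] shift [-0.0006 -0.0013  0.0783] mm [-0.5 -1.  58.7] pos [ 0.5316 -0.0503  0.1532] F [ 0.1  0.3 -1.5] t 8.3 gap 0.365
```

carry_out(
  series=[
    [[0,0,0,0,0,0.03,1],[0,0,0,0,0,0.055,1],[0,0,0,0,0,0.068,1],[0,0,0,0,0,0.074,1],[0,0,0,0,0,0.076,1],[0,0,0,0,0,0.076,1]],
  ],
)

```text
clock: 9.05
ee_pos: [0.5323, -0.0504, 0.097]
ee_rot: [0.0, 0.997, -0.079, 0.0]
contact_force: [0.5, 0.3, -1.2]
finger_gap: 0.369
finger_force: 60.3
```

carry_out(
  series=[
    [[0,0,0,0,0,0.002,1],[0,0,0,0,0,0.003,1],[0,0,0,0,0,0.004,1],[0,0,0,0,0,0.004,1]],
  ],
)

```text
clock: 9.55
ee_pos: [0.5321, -0.0505, 0.0938]
ee_rot: [0.0, 0.997, -0.079, 0.0]
contact_force: [-0.8, -0.1, -1.5]
finger_gap: 0.364
finger_force: 60.4
```

carry_out(
  series=[
    [[0,0,0,0,0,0.001,1],[0,0,0,0,0,0.001,1],[0,0,0,0,0,0.001,0.55],[0,0,0,0,0,0.001,0.4],[0,0,0,0,0,0.001,0.3],[0,0,0,0,0,0.001,0.3]],
  ],
)

```text
clock: 10.3
ee_pos: [0.532, -0.0504, 0.0929]
ee_rot: [-0.0, 0.997, -0.079, -0.0]
contact_force: [0.2, 0.1, -0.6]
finger_gap: 0.699
finger_force: 0.0
```

Lift straight up, then move back in front of the tray, closing the fingers on the way.

carry_out(
  series=[
    [[0,0,0,0,0,-0.03,0.3],[0,0,0,0,0,-0.08,0.3],[0,0,0,0,0,-0.14,0.3],[0,0,0,-0.06,0,-0.16,1],[0,0,0,-0.12,0,-0.16,1],[0,0,0,-0.14,0,-0.16,1],[0,0,0,-0.14,0,-0.16,1]],
  ],
)

```text
clock: 11.18
ee_pos: [0.428, -0.034, 0.2132]
ee_rot: [0.0, 0.997, -0.079, 0.0]
contact_force: [0.5, -0.2, 0.7]
finger_gap: -0.002
finger_force: 0.0
```

Run:
```python
from h import *
c=snap('top','t5');s=snap('scene','s5')
t=cv2.imread('pics/t5.png')[110:220,200:320]; s=cv2.imread('pics/s5.png')[160:270,170:290]
cv2.imwrite('pics/s5c.png',cv2.resize(np.hstack([t,s]),(792,363)))
ux=np.array([np.cos(-np.pi/20),np.sin(-np.pi/20)])
p=np.array([.6784,-.0725])+ux*(-.216-.035)
print(p);delta([*p,.107],np.radians(-9))
```

```text
[ 0.43049023 -0.03323495]
turn [-0.0001 -0.0006 -0.0005] shift [ 0.0005 -0.0012  0.1418] mm [  0.3  -0.9 106.3] pos [ 0.4298 -0.0341  0.2133] F [-0.1 -0.3 -0. ] t 11.275 gap -0.001
```

View pics/s5c.png

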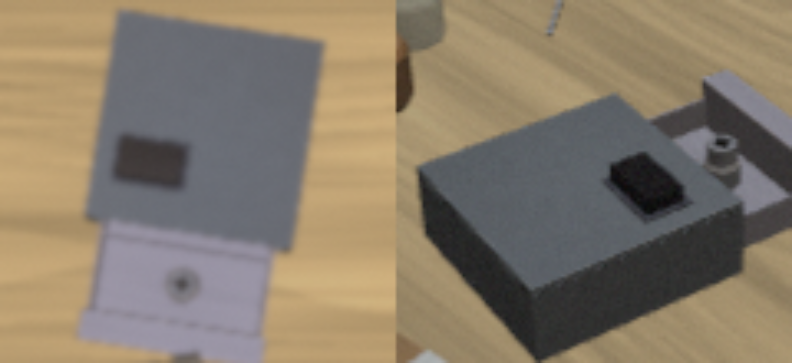

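The socket stands upright in the middle of the tray, at crop (182,285) and (722,160), and the key is back up. I'll lower in front of the tray face.

carry_out(
  series=[
    [[0,0,0,0,-0.001,0.06,1],[0,0,0,0,-0.001,0.12,1],[0,0,0,0,-0.001,0.142,1],[0,0,0,0,-0.001,0.142,1],[0,0,0,0.01,-0.001,0.142,1],[0,0,0,0.02,-0.001,0.142,1],[0,0,0,0.024,-0.001,0.142,1],[0,0,0,0.024,-0.001,0.142,1]],
  ],
)

```text
clock: 12.28
ee_pos: [0.4468, -0.0362, 0.1069]
ee_rot: [0.0, 0.997, -0.079, 0.001]
contact_force: [-0.9, 1.3, 0.1]
finger_gap: -0.002
finger_force: 0.0
```

carry_out(
  series=[
    [[0,0,0,0.003,0,0,1],[0,0,0,0.006,0,0,1],[0,0,0,0.009,0,0,1],[0,0,0,0.012,0,0,1],[0,0,0,0.015,0,0,1],[0,0,0,0.018,0,0,1],[0,0,0,0.021,0,0,1],[0,0,0,0.024,0,0,1]],
  ],
)

```text
clock: 13.28
ee_pos: [0.4634, -0.0388, 0.1061]
ee_rot: [0.0, 0.997, -0.079, -0.001]
contact_force: [-4.2, 1.4, -0.9]
finger_gap: 0.003
finger_force: 2.2
```

carry_out(
  series=[
    [[0,0,0,0.004,0,0,1],[0,0,0,0.01,0,0,1],[0,0,0,0.017,0,0,1],[0,0,0,0.024,0,0,1],[0,0,0,0.031,0,0,1],[0,0,0,0.038,0,0,1],[0,0,0,0.045,0,0,1],[0,0,0,0.05,0,0,1]],
  ],
)

```text
clock: 14.28
ee_pos: [0.501, -0.0448, 0.1062]
ee_rot: [0.0, 0.997, -0.079, -0.001]
contact_force: [-5.0, 0.9, -1.5]
finger_gap: 0.007
finger_force: 2.8
```

Run:
```python
from h import *
o=monitor.get_obs();ux=np.array([np.cos(-np.pi/20),np.sin(-np.pi/20)]);d=o['ee_pos'][:2]-[.6784,-.0725]
print(d@ux, d@[-ux[1],ux[0]])
c=snap('scene','s6');cv2.imwrite('pics/s6c.png',cv2.resize(cv2.imread('pics/s6.png')[150:270,170:300],None,fx=5,fy=5))
```

```text
-0.17955721830232363 -0.0004304045364980299
```

View pics/s6c.png

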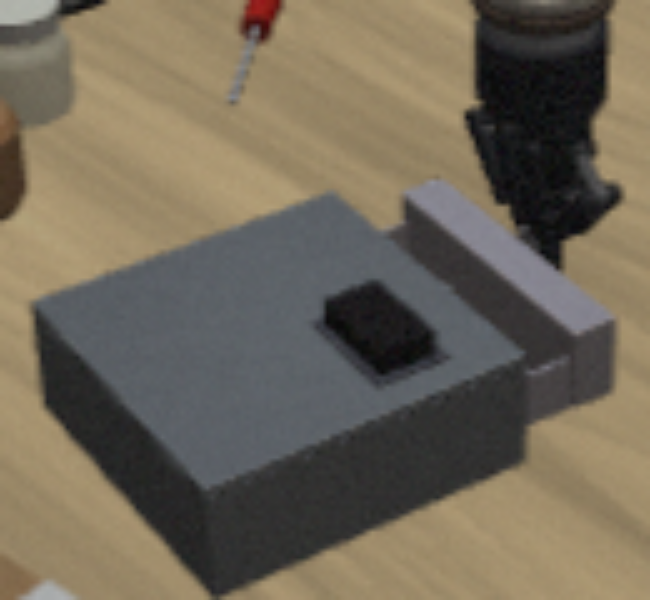

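The tray is about halfway in and the key is up, at crop (380,325). I'll go on in smaller steps, tracking the key height numerically.

```bash
cat >> h.py <<'E'
def keyrow(im): # dark key pixels in scene ROI (rows 200..230, cols 228..262)
    g=cv2.cvtColor(im,cv2.COLOR_BGR2GRAY)[200:230,228:262].astype(float); w=np.clip(45-g,0,None); y,x=np.mgrid[200:230,228:262]
    return round((w*y).sum()/w.sum(),2),round((w*x).sum()/w.sum(),2),int((g<45).sum()),int((g[:10]<45).sum())
def st(n):
    snap('scene',n); o=monitor.get_obs();u=np.array([np.cos(-np.pi/20),np.sin(-np.pi/20)]);d=o['ee_pos'][:2]-[.6784,-.0725]
    F=o['contact_force'][:2]
    print('key',keyrow(cv2.imread(f'pics/{n}.png')),'x_mm',round(d@u*1e3,1),'Fpush',round(-F@u,1))
E
python3 -c "
from h import *
for n in('s1','s5','s6'):print(keyrow(cv2.imread(f'pics/{n}.png')))"
```

```text
(np.float64(215.96), np.float64(245.15), 257, 24)
(np.float64(216.05), np.float64(245.29), 253, 23)
(np.float64(216.02), np.float64(245.23), 254, 24)
```

carry_out(
  series=[
    [[0,0,0,0.004,0,0,1],[0,0,0,0.008,0,0,1],[0,0,0,0.012,0,0,1],[0,0,0,0.016,0,0,1],[0,0,0,0.02,0,0,1],[0,0,0,0.024,0,0,1],[0,0,0,0.027,0,0,1],[0,0,0,0.03,0,0,1]],
  ],
)

```text
clock: 15.32
ee_pos: [0.5227, -0.0483, 0.1063]
ee_rot: [0.0, 0.997, -0.079, -0.001]
contact_force: [-7.1, 1.7, -0.3]
finger_gap: 0.001
finger_force: 3.3
```

```bash
python3 -c "
from h import *
st('s7')"
```

```text
key (np.float64(215.96), np.float64(245.22), 253, 22) x_mm -157.2 Fpush 5.8
```

carry_out(
  series=[
    [[0,0,0,0.003,0,0,1],[0,0,0,0.006,0,0,1],[0,0,0,0.009,0,0,1],[0,0,0,0.012,0,0,1],[0,0,0,0.015,0,0,1],[0,0,0,0.018,0,0,1]],
  ],
)

```text
clock: 16.12
ee_pos: [0.5358, -0.0504, 0.1062]
ee_rot: [0.0, 0.997, -0.079, -0.001]
contact_force: [-8.3, 1.1, 1.9]
finger_gap: -0.001
finger_force: 3.8
```

```bash
python3 -c "
from h import *
st('s8')"
```

```text
key (np.float64(216.08), np.float64(245.26), 252, 21) x_mm -144.0 Fpush 7.3
```

carry_out(
  series=[
    [[0,0,0,0.002,0,0,1],[0,0,0,0.004,0,0,1],[0,0,0,0.006,0,0,1],[0,0,0,0.008,0,0,1],[0,0,0,0.01,0,0,1]],
  ],
)

```text
clock: 16.8
ee_pos: [0.5429, -0.0515, 0.1062]
ee_rot: [0.0, 0.997, -0.079, -0.001]
contact_force: [-8.8, 1.4, 3.2]
finger_gap: -0.001
finger_force: 4.3
```

```bash
python3 -c "
from h import *
st('s9')"
```

```text
key (np.float64(216.5), np.float64(245.25), 226, 10) x_mm -136.9 Fpush 8.0
```

Key is going down. Smaller steps now.

carry_out(
  series=[
    [[0,0,0,0.0015,0,0,1],[0,0,0,0.003,0,0,1],[0,0,0,0.0045,0,0,1],[0,0,0,0.0045,0,0,1]],
  ],
)

```text
clock: 17.35
ee_pos: [0.5467, -0.0521, 0.1063]
ee_rot: [0.0, 0.997, -0.079, -0.001]
contact_force: [-6.1, 0.9, 1.1]
finger_gap: -0.001
finger_force: 3.4
```

```bash
python3 -c "
from h import *
st('s10')"
```

```text
key (np.float64(216.73), np.float64(245.24), 219, 7) x_mm -133.3 Fpush 6.7
```

The force has dropped, so the tray is at about home with the key held down. From here I'll use roughly 1 mm steps until the key springs up.

carry_out(
  series=[
    [[0,0,0,0.001,0,0,1],[0,0,0,0.002,0,0,1],[0,0,0,0.002,0,0,1]],
  ],
)

```text
clock: 17.77
ee_pos: [0.5482, -0.0524, 0.1063]
ee_rot: [0.0, 0.997, -0.079, -0.001]
contact_force: [-6.2, 1.0, 0.1]
finger_gap: 0.0
finger_force: 3.3
```

```bash
python3 -c "
from h import *
st('s11')"
```

```text
key (np.float64(216.58), np.float64(245.4), 223, 12) x_mm -131.7 Fpush 6.5
```

carry_out(
  series=[
    [[0,0,0,0.001,0,0,1],[0,0,0,0.002,0,0,1],[0,0,0,0.002,0,0,1]],
  ],
)

```text
clock: 18.2
ee_pos: [0.5497, -0.0526, 0.1063]
ee_rot: [0.0, 0.997, -0.079, -0.001]
contact_force: [-6.8, 0.9, 0.6]
finger_gap: -0.001
finger_force: 3.3
```

```bash
python3 -c "
from h import *
st('s12')"
```

```text
key (np.float64(216.53), np.float64(245.51), 228, 13) x_mm -130.2 Fpush 5.8
```

```bash
sed -i 's/200:230,228:262/200:230,228:246/g' h.py; python3 -c "
from h import *
for i in range(5,13):print(i,keyrow(cv2.imread(f'pics/s{i}.png')))"
```

```text
5 (np.float64(214.62), np.float64(240.94), 130, 19)
6 (np.float64(214.54), np.float64(240.95), 131, 20)
7 (np.float64(214.51), np.float64(240.94), 130, 19)
8 (np.float64(214.65), np.float64(240.94), 129, 18)
9 (np.float64(215.11), np.float64(241.17), 117, 9)
10 (np.float64(215.37), np.float64(241.2), 112, 6)
11 (np.float64(215.3), np.float64(241.24), 112, 7)
12 (np.float64(215.29), np.float64(241.3), 113, 7)
```

carry_out(
  series=[
    [[0,0,0,0.001,0,0,1],[0,0,0,0.002,0,0,1],[0,0,0,0.002,0,0,1]],
  ],
)

```text
clock: 18.62
ee_pos: [0.5511, -0.0529, 0.1063]
ee_rot: [0.0, 0.997, -0.079, -0.001]
contact_force: [-6.6, 0.1, 0.5]
finger_gap: -0.001
finger_force: 3.4
```

```bash
python3 -c "
from h import *
st('s13')"
```

```text
key (np.float64(215.35), np.float64(241.23), 112, 7) x_mm -128.7 Fpush 5.8
```

carry_out(
  series=[
    [[0,0,0,0.001,0,0,1],[0,0,0,0.002,0,0,1],[0,0,0,0.002,0,0,1]],
  ],
)

```text
clock: 19.05
ee_pos: [0.5526, -0.0531, 0.1063]
ee_rot: [0.0, 0.997, -0.079, -0.001]
contact_force: [-6.7, 1.1, 0.6]
finger_gap: -0.001
finger_force: 3.4
```

```bash
python3 -c "
from h import *
st('s14')"
```

```text
key (np.float64(215.4), np.float64(241.19), 111, 5) x_mm -127.2 Fpush 6.2
```

carry_out(
  series=[
    [[0,0,0,0.001,0,0,1],[0,0,0,0.002,0,0,1],[0,0,0,0.002,0,0,1]],
  ],
)

```text
clock: 19.48
ee_pos: [0.5541, -0.0533, 0.1063]
ee_rot: [0.0, 0.997, -0.079, -0.001]
contact_force: [-6.9, 0.7, 0.6]
finger_gap: 0.001
finger_force: 3.4
```

```bash
python3 -c "
from h import *
st('s15')"
```

```text
key (np.float64(215.32), np.float64(241.2), 113, 7) x_mm -125.8 Fpush 6.8
```

carry_out(
  series=[
    [[0,0,0,0.001,0,0,1],[0,0,0,0.002,0,0,1],[0,0,0,0.002,0,0,1]],
  ],
)

```text
clock: 19.9
ee_pos: [0.5555, -0.0536, 0.1063]
ee_rot: [0.0, 0.997, -0.079, -0.001]
contact_force: [-5.7, 1.1, 0.7]
finger_gap: -0.001
finger_force: 3.4
```

```bash
python3 -c "
from h import *
st('s16')"
```

```text
key (np.float64(215.31), np.float64(241.26), 110, 6) x_mm -124.3 Fpush 6.5
```

carry_out(
  series=[
    [[0,0,0,0.001,0,0,1],[0,0,0,0.002,0,0,1],[0,0,0,0.002,0,0,1]],
  ],
)

```text
clock: 20.32
ee_pos: [0.557, -0.0538, 0.1063]
ee_rot: [0.0, 0.997, -0.079, -0.001]
contact_force: [-6.8, 2.2, 0.5]
finger_gap: -0.001
finger_force: 3.5
```

```bash
python3 -c "
from h import *
st('s17')"
```

```text
key (np.float64(215.28), np.float64(241.23), 112, 6) x_mm -122.8 Fpush 7.2
```

carry_out(
  series=[
    [[0,0,0,0.001,0,0,1],[0,0,0,0.002,0,0,1],[0,0,0,0.002,0,0,1]],
  ],
)

```text
clock: 20.75
ee_pos: [0.5586, -0.054, 0.1063]
ee_rot: [0.0, 0.997, -0.079, -0.001]
contact_force: [-6.7, 1.1, 0.5]
finger_gap: -0.003
finger_force: 3.4
```

```bash
python3 -c "
from h import *
st('s18')"
```

```text
key (np.float64(214.62), np.float64(240.91), 131, 20) x_mm -121.3 Fpush 7.2
```

The key has sprung up (214.6, 131), so the tray has clicked in. I'll back off gently.

carry_out(
  series=[
    [[0,0,0,-0.004,0,0,1],[0,0,0,-0.01,0,0,1],[0,0,0,-0.02,0,0,1],[0,0,0,-0.04,0,0,1],[0,0,0,-0.08,0,0,1],[0,0,0,-0.12,0,-0.05,1],[0,0,0,-0.12,0,-0.12,1],[0,0,0,-0.12,0,-0.12,1]],
  ],
)

```text
clock: 21.8
ee_pos: [0.4738, -0.04, 0.2011]
ee_rot: [0.001, 0.997, -0.079, 0.006]
contact_force: [0.1, 0.6, -0.2]
finger_gap: 0.002
finger_force: 0.0
```

```bash
python3 -c "
from h import *
st('s19');snap('top','t19')
t=cv2.imread('pics/t19.png')[90:240,80:330]; s=cv2.imread('pics/s19.png')[130:280,150:400]
cv2.imwrite('pics/s19c.png',cv2.resize(np.hstack([t,s]),(800,240)))"
```

```text
key (np.float64(214.44), np.float64(240.89), 131, 20) x_mm -208.3 Fpush 0.1
```

View pics/s19c.png

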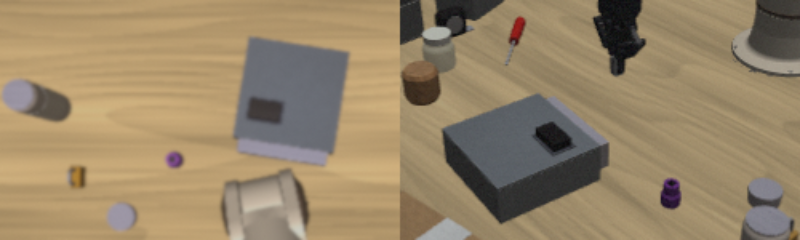

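The tray is shut with its face just proud, at crop (283,152), the key is up at (265,110), and the bystanders haven't moved. I'll hand it in.

```bash
python3 -c "
from h import *
print(ticket.job_done())"
```

```text
the job is handed in; nothing more can be done
None
```

The job is handed in: the release key popped the tray out, the steel socket was set in it and let go, and the tray was pushed home until it clicked and stayed shut at 21.8 s, with all readings under 10 N on the unit and the bystanders seen in the last pictures in place.

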